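# Fetch the highlighter from behind the bottles and the stamp

### The job

I need the highlighter that lies at the back of the wooden desk tidy, behind the glue bottle, the little dropper bottle and the hand stamp. First stand all three of them upright on the cork mat, then fetch the highlighter and lay it in the middle of the notebook, along the notebook's long side, and after that put each of the three back upright in the tidy exactly where it stood before. Knock nothing over, and leave the eraser and the binder clip where they are.

Things in the scene. Friction and masses are not known exactly. Their poses are not given: they have to be found in the camera images.
- tidy: Fixed light-wood tray near the desk's front edge, 110 (x, to its back) x 196 mm (y). Origin on the desk under it, 1 mm ahead of its middle. Heights over the desk: floor 26, front and side rims 34, back rim 46 mm; inside x -50 to 52 mm. Partitions 35 mm high at y = +-32, x -52 to -12 mm, make three 60 mm bays centred at x = -24, y = 64, 0, -64 mm, open behind to the strip with the highlighter.
- mat: Cork mat on a low wooden block, near the desk's front edge: 110 mm (its x) by 200 mm (its y), fixed. Origin at the centre of the block's underside, on the desk; the cork surface is 30 mm above it; z up.
- notebook: Closed tan spiral notebook with the eraser on it, fixed on a wooden board near the desk's front edge: 210 mm (its x, the long side) by 152 mm (its y). Origin at the centre of its underside, 30 mm above the desk; its upper surface is 10 mm above its origin; z up.
- glue: White glue bottle with orange nozzle, standing in one of the bays. Body 31 mm (its x) by 41 mm (its y), 70 mm high, the nozzle narrows from there to 108 mm. About 120 g. Origin at the centre of its foot, z up the bottle. Pinch the body across its x, 50 to 65 mm up.
- dropper: Small dark dropper bottle, standing in one of the bays. Body 28 x 28 mm, 52 mm high, cap 18 mm thick on top, 92 mm in all. About 65 g. Origin at the centre of its foot, z up. Pinch the body across its x or y, 35 to 45 mm up.
- stamp: Wooden hand stamp, standing in one of the bays. Block 32 mm (its x) by 50 mm (its y), 20 mm high; above it a round knob 26 mm thick from 34 to 66 mm up, on an 18 mm neck. About 65 g. Origin at the centre of its foot, z up. Pinch the knob, about 46 mm up. (Not the other stamp, farther off on the desk's right.)
- highlighter: Yellow highlighter pen with black cap, lying flat at the back of the tidy behind the three others: 16 mm wide (its x), 130 mm long (its y), 13 mm high. About 17 g. Origin at mid length on its underside. Pinch it across its x near the middle; the three others leave no room for a finger in front of it until they are cleared.
- rubber: White eraser in a blue card sleeve, 23 (x) x 52 (y) x 13 mm, loose, lying on one corner of the notebook. Origin at the centre of its underside. To be left alone.
- clip: Black binder clip, about 32 (x) x 19 (y) x 31 mm high, loose, standing in the back left corner of the tidy, beyond an end of the highlighter. Origin at the centre of its underside. To be left alone.
Mind the look-alikes: they are no part of the job. Several things have the shape of the glue; the one meant has the colours described above.

How it is judged:
On the way, in this order (a step that is already met when the one before it is completed fails the run):
1. glue bottle, dropper bottle and stamp all stand released on the cork mat while the highlighter is still in the tidy (x of glue in the frame of mat between -0.055 and 0.055 m and y of glue in the frame of mat between -0.1 and 0.1 m and z of glue in the frame of mat between 0.022 and 0.04 m and angle between each of glue, dropper, stamp's own z axis and vertical below 0.15 rad and linear speed of each of glue, dropper, stamp below 0.03 m/s and contact force between the fingers and glue below 0.1 N and x of dropper in the frame of mat between -0.055 and 0.055 m and y of dropper in the frame of mat between -0.1 and 0.1 m and z of dropper in the frame of mat between 0.022 and 0.04 m and contact force between the fingers and dropper below 0.1 N and x of stamp in the frame of mat between -0.055 and 0.055 m and y of stamp in the frame of mat between -0.1 and 0.1 m and z of stamp in the frame of mat between 0.022 and 0.04 m and contact force between the fingers and stamp below 0.1 N and x of highlighter in the frame of tidy between -0.056 and 0.056 m and y of highlighter in the frame of tidy between -0.098 and 0.098 m and z of highlighter in the frame of tidy between 0.014 and 0.05 m), for 0.2 s.
2. the highlighter lies released in the middle of the notebook, along its long side, the three others still on the mat (x of highlighter in the frame of notebook between -0.04 and 0.04 m and y of highlighter in the frame of notebook between -0.03 and 0.03 m and z of highlighter in the frame of notebook between 0.003 and 0.025 m and angle between the y axis of highlighter and the x axis of notebook, either way round below 0.25 rad and linear speed of each of highlighter, glue, dropper, stamp below 0.03 m/s and contact force between the fingers and highlighter below 0.1 N and x of glue in the frame of mat between -0.055 and 0.055 m and y of glue in the frame of mat between -0.1 and 0.1 m and z of glue in the frame of mat between 0.022 and 0.04 m and angle between each of glue, dropper, stamp's own z axis and vertical below 0.15 rad and contact force between the fingers and glue below 0.1 N and x of dropper in the frame of mat between -0.055 and 0.055 m and y of dropper in the frame of mat between -0.1 and 0.1 m and z of dropper in the frame of mat between 0.022 and 0.04 m and contact force between the fingers and dropper below 0.1 N and x of stamp in the frame of mat between -0.055 and 0.055 m and y of stamp in the frame of mat between -0.1 and 0.1 m and z of stamp in the frame of mat between 0.022 and 0.04 m and contact force between the fingers and stamp below 0.1 N), for 0.2 s.
At the end, for the whole second after the job is handed in: Both bottles and the stamp stand upright (0.1 rad) within 10 mm of where each stood at the start; the highlighter lies on the notebook, its middle within 40 mm along and 30 mm across of the notebook's centre, within 0.25 rad of its long side; all released and at rest (x of highlighter in the frame of notebook between -0.04 and 0.04 m and y of highlighter in the frame of notebook between -0.03 and 0.03 m and z of highlighter in the frame of notebook between 0.003 and 0.025 m and angle between the y axis of highlighter and the x axis of notebook, either way round below 0.25 rad and linear speed of each of highlighter, glue, dropper, stamp below 0.03 m/s and contact force between the fingers and highlighter below 0.1 N and distance of each of glue, dropper, stamp from where it was at the start of the episode below 0.01 m and angle between each of glue, dropper, stamp's own z axis and vertical below 0.1 rad and contact force between the fingers and glue below 0.1 N and contact force between the fingers and dropper below 0.1 N and contact force between the fingers and stamp below 0.1 N); the robot touches nothing.
It fails at once if a bottle or the stamp is knocked over (angle between any of glue, dropper, stamp's own z axis and vertical above 0.8 rad).
It fails at once if the eraser or the binder clip is displaced by more than 25 mm (distance of any of rubber, clip from where it was at the start of the episode above 0.025 m).
It also fails if it takes over 144 s, if anything falls off the work surface, if the arm or the gripper's body presses on something with over 40 N, if the wrist force passes 120 N, or if a joint passes its speed limit or range.

### The arm

A 6-joint arm with a two-finger parallel gripper is mounted at the origin on a cart in front of the work surface, level with it; the furniture and walls round the work are solid. World frame = base frame: x ahead of the robot, y to its left, z up, the work surface at z = 0. Lengths are in m, angles in rad, forces in N, time in s.
With the tool pointing down it reaches from about 0.25 to 0.725 m from the base axis. Payload 4 kg.
Tool frame: the origin (TCP) lies at the very end of the fingers, on their centre line; the grasp point (between the pads) lies 19 mm behind it; z points along the fingers, y is the line along which they close (so a half turn about z gives the same grasp; the last joint's range is limited). The gripper opens to 85 mm and grips with 20 to 120 N. Pads are 22 mm wide; open, the fingers measure 114 mm over their backs; the gripper's body (76 mm by 85 mm) begins 54 mm behind the grasp point. The pads swing forward as they close: fully open they stand 13 mm farther back than shut.
Start: joints at [-1.127, 0.241, 0.005, 1.335, 0, 1.571], TCP at [0.215, -0.452, 0.231] pointing down, gripper open.
Joint ranges: [-2.72, 2.72], [-1.05, 1.87], [-1.09, 1.28], [-1.99, 2.15], [-1.42, 1.44], [-3.14, 3.14]. Speed limits (rad/s): [2.79, 2.79, 3.14, 3.14, 3.14, 3.14].

### API

Orientations are given as a unit quaternion [x, y, z, w].
In Python, from workcell import telemetry, vision, workorder gives the robot as it stands.
- The arm moves only by the shell command python3 -m inch 'ROWS'. ROWS is JSON, a list of rows, each a list of 3 entries, a list of its own where there are three numbers: the turn, a rotation vector about the tool's x, y, z scaled (see below), then the shift along the tool's x, y, z scaled (see below), then the closure, from -1 (fully open) to 1 (shut). A call has 1 to 10 rows; each row shifts and turns the commanded pose from where the row before left it, along the tool's axes as they then stand; what a row does not reach is not made up. The controller multiplies each number of a shift by 0.3 m and each number of a turn by 360 degrees. A row lasts 1/12 s, in which the tool goes at most 41.7 mm and 7.16 degrees, less where a joint would pass 70% of its speed; a pose out of reach is approached as far as the arm can. A call with a number of a shift or a turn outside -1 to 1 is refused whole. A call with a gripper value outside its range is refused whole. The fingers move at their own pace and stop on an object; the grip force is fixed at half the most. Time passes only in rows, so rows that do not move let the fingers close. It gives the time, the measured TCP pose, the force, the opening and the grip force at its end, in the units of the state.
- telemetry.get_obs(): the state, without advancing time (a new reading comes with each control period).
- vision.camera(name): name is "side" or "top" or "wrist"; returns a dict with "img" (480x640x3 uint8, red, green, blue), "fov_y" (degrees; the focal length in pixels is half the picture's height over the tangent of half this angle, whatever the lens; pixels are square), "cx", "cy" (the principal point, pixels), "pose" (4x4, takes a point from camera to world coordinates). Camera axes: x right, y up, looking along -z (the intrinsics and any distortion apply to the point x, -y, -z); pixel columns grow to the right and rows downward; lengths in m; the calibration is good to about 2 mm. A picture is of the moment at which its call begins. There is no depth.
- workorder.job_done(): hands the job in; it is judged then, once.
The state is a dict: "clock": time; "joint_pos": joint angles; "joint_vel": joint speeds; "tau": joint torques, N m; "eef_pos": TCP position; "tool_rot": TCP orientation; "ft_force": force on the tool from outside, world axes, zero at the start; "ft_torque": the same for the moment, N m; "grip_width": finger opening in m; "grasp_force": force on a finger pad.
Only numpy, scipy, OpenCV 4.12 (cv2) and the standard library are available. Lean on these libraries where they do the work, as an engineer would, in place of code of your own. Each camera call takes 0.05 s, during which the arm holds its last target. There are 200 camera calls.

## Working session

There is one attempt and no reset: what is moved stays moved. The work goes in short steps, Python scripts to look and compute and a shell command to move; the robot and the scene stay as the last step left them, time stands still between calls to the robot, and variables do not carry over. Pictures are saved under pics/ and viewed, at most 14 in all, crops included, and the job is handed in when it is done.

```bash
ls; mkdir -p pics
python3 - <<'E'
from workcell import telemetry, vision
import cv2,numpy as np,pickle
o=telemetry.get_obs();print(o)
for n in ["side","top","wrist"]:
    c=vision.camera(n);cv2.imwrite(f"pics/{n}0.png",c["img"][:,:,::-1]);pickle.dump(c,open(f"{n}0.pkl","wb"))
    print(n,{k:v for k,v in c.items() if k!="img"})
E
```

```text
pics
{'clock': 0.0, 'joint_pos': array([-1.12703592e+00,  2.41421688e-01,  3.72522432e-03,  1.33520143e+00,
        5.79388228e-06,  1.57081360e+00]), 'joint_vel': array([ 0.00111585, -0.00207119, -0.00218378, -0.00019746, -0.00111809,
        0.00121932]), 'tau': array([ 1.08583408e-03, -3.72322655e+01,  2.52404684e+01,  1.69647415e-02,
        1.47994861e-04, -2.52181636e-06]), 'eef_pos': array([ 0.21439932, -0.45099968,  0.23040899]), 'tool_rot': array([ 9.75486771e-01,  2.20055574e-01, -2.28422229e-04, -1.02565750e-03]), 'ft_force': array([-0.20793675,  0.34339293, -0.37019451]), 'ft_torque': array([ 0.02946929, -0.00815271, -0.03818845]), 'grasp_force': 0.0, 'grip_width': 0.0855388748140155}
side {'fov_y': 55.69276355241663, 'cx': 323.5240550478442, 'cy': 238.20894137911964, 'pose': array([[-0.87830886,  0.18370017, -0.44139301,  0.04311248],
       [-0.47778906, -0.37021233,  0.79665579,  0.82879669],
       [-0.01706333,  0.91060259,  0.4129307 ,  0.55530777],
       [ 0.        ,  0.        ,  0.        ,  1.        ]])}
top {'fov_y': 55.20210345238559, 'cx': 323.34501310798936, 'cy': 236.69028144709915, 'pose': array([[ 2.40203290e-02,  9.80685294e-01, -1.94111768e-01,
         3.41522595e-01],
       [-9.99711459e-01,  2.35340846e-02, -4.81097845e-03,
        -1.22089070e-01],
       [-1.49813041e-04,  1.94171320e-01,  9.80967622e-01,
         1.11841741e+00],
       [ 0.00000000e+00,  0.00000000e+00,  0.00000000e+00,
         1.00000000e+00]])}
wrist {'fov_y': 64.83855236383565, 'cx': 320.07343816310436, 'cy': 242.27427814420165, 'pose': array([[ 0.42928781,  0.86772644,  0.25052505,  0.27903474],
       [-0.90316353,  0.41328831,  0.11613966, -0.42081908],
       [-0.00276162, -0.27612243,  0.9611185 ,  0.37275971],
       [ 0.        ,  0.        ,  0.        ,  1.        ]])}
```

View pics/top0.png

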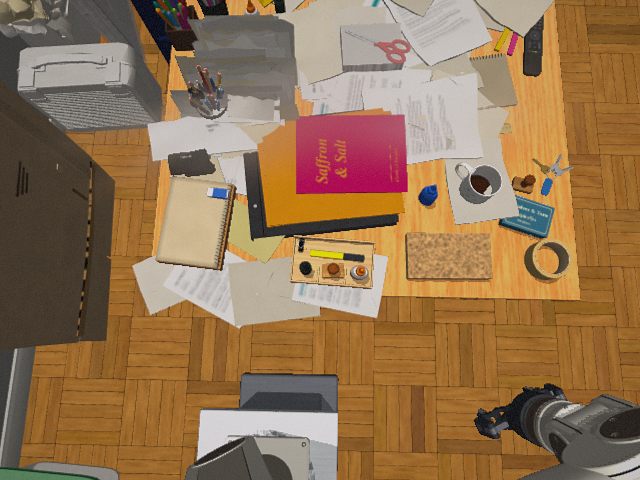

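View pics/side0.png

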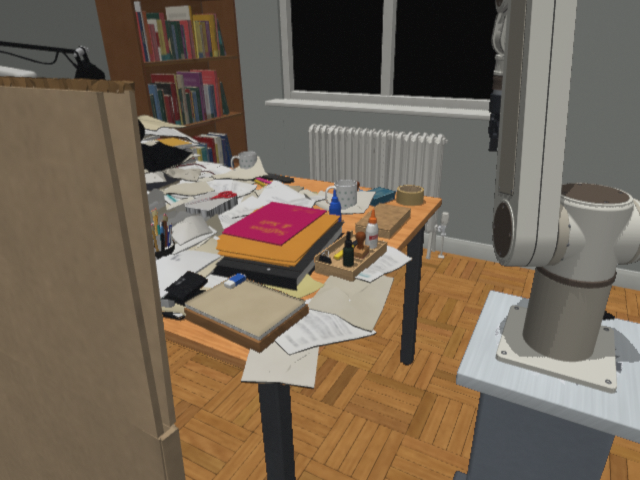

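The top view shows the tidy at about (333,262) with dropper, stamp and glue from left to right. The mat is at (449,256), the notebook at (197,222) with the eraser at (216,193), and a tall book stack sits just behind the tidy. The side view confirms that the glue is the white bottle with the orange tip. Next I'll zoom in and make helpers.

```bash
cat > h.py <<'E'
import numpy as np,cv2,pickle
def ray(c,u,v):
    f=240/np.tan(np.radians(c["fov_y"])/2)
    d=np.array([(u-c["cx"])/f,-(v-c["cy"])/f,-1.]);P=c["pose"]
    return P[:3,3],P[:3,:3]@d
def onz(c,u,v,z):
    o,d=ray(c,u,v);return o+d*(z-o[2])/d[2]
def proj(c,p):
    P=c["pose"];q=P[:3,:3].T@(np.asarray(p)-P[:3,3]);f=240/np.tan(np.radians(c["fov_y"])/2)
    return np.array([c["cx"]-f*q[0]/q[2],c["cy"]+f*q[1]/q[2]])
def tri(a,ua,b,ub):
    o1,d1=ray(a,*ua);o2,d2=ray(b,*ub);d1/=np.linalg.norm(d1);d2/=np.linalg.norm(d2)
    s=np.linalg.lstsq(np.c_[d1,-d2],o2-o1,rcond=None)[0]
    p,q=o1+s[0]*d1,o2+s[1]*d2
    return (p+q)/2,np.linalg.norm(p-q)
def load(n): return pickle.load(open(n+".pkl","rb"))
E
python3 - <<'E'
from h import *
t=load("top0");s=load("side0")
a=cv2.resize(t["img"][225:295,280:390,::-1],None,fx=5,fy=5,interpolation=cv2.INTER_CUBIC)
b=cv2.resize(s["img"][200:285,310:420,::-1],None,fx=5,fy=5,interpolation=cv2.INTER_CUBIC)
cv2.imwrite("pics/c1.png",a);cv2.imwrite("pics/c2.png",b)
for n,u,v,z in [("tidyTL",293,236,.046),("tidyTR",376,243,.046),("BL",291,282,.034),("BR",374,289,.034),("matTL",407,233,.03),("TR",492,234,.03),("BL",406,278,.03),("BR",491,280,.03),("nbTL",172,178,.04),("TR",237,185,.04),("BL",156,262,.04),("BR",222,270,.04)]: print(n,onz(t,u,v,z).round(4))
E
```

```text
tidyTL [ 0.5537 -0.0445  0.046 ]
tidyTR [ 0.5415 -0.2422  0.046 ]
BL [ 0.4452 -0.043   0.034 ]
BR [ 0.4334 -0.239   0.034 ]
matTL [ 0.5709 -0.319   0.03  ]
TR [ 0.5733 -0.5246  0.03  ]
BL [ 0.4616 -0.3154  0.03  ]
BR [ 0.4617 -0.5169  0.03  ]
nbTL [0.693  0.2585 0.04  ]
TR [0.6789 0.0977 0.04  ]
BL [0.4843 0.2781 0.04  ]
BR [0.469  0.1205 0.04  ]
```

View pics/c1.png

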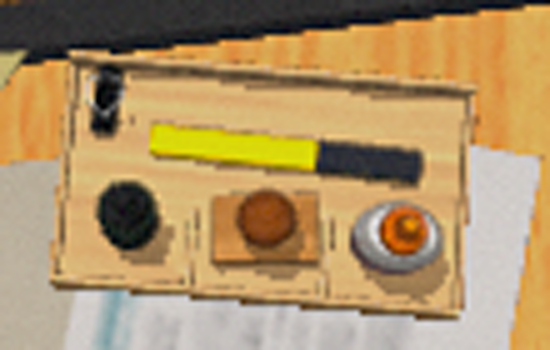

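View pics/c2.png

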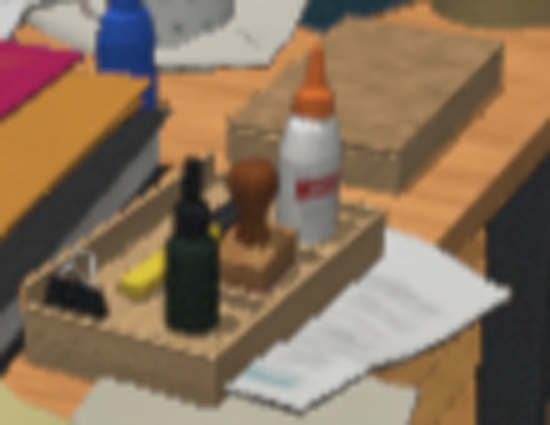

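The close-ups show the dropper at crop (128,215), the stamp at (267,218) and the glue tip at (408,228). All three are square to the tidy, which is turned about -3.4°. The clip is in the back-left corner and the highlighter runs from crop (150,138) to (422,168). Next I'll align the tool with the tidy and look with the wrist camera.

```bash
python3 -m inch '[[[0,0,-0.0189],[0,0,0],-1],[[0,0,-0.0189],[0,0,0],-1],[[0,0,-0.0189],[0,0,0],-1],[[0,0,-0.0189],[0,0,0],-1],[[0,0,-0.0189],[0,0,0],-1],[[0,0,-0.0189],[0,0,0],-1],[[0,0,-0.0189],[0,0,0],-1],[[0,0,-0.0189],[0,0,0],-1],[[0,0,-0.0189],[0,0,0],-1]]'
python3 -m inch '[[[0,0,0],[0.105,0.0722,0],-1],[[0,0,0],[0.105,0.0722,0],-1],[[0,0,0],[0.105,0.0722,0],-1],[[0,0,0],[0.105,0.0722,0],-1],[[0,0,0],[0.105,0.0722,0],-1],[[0,0,0],[0.105,0.0722,0],-1],[[0,0,0],[0.105,0.0722,0],-1],[[0,0,0],[0.105,0.0722,0],-1],[[0,0,0],[0.105,0.0722,0],-1],[[0,0,0],[0.105,0.0722,0],-1]]'
python3 -m inch '[[[0,0,0],[0,0,0],-1],[[0,0,0],[0,0,0],-1],[[0,0,0],[0,0,0],-1]]'
python3 - <<'E'
from h import *
from workcell import vision,telemetry
c=vision.camera("wrist");cv2.imwrite("pics/w1.png",c["img"][:,:,::-1]);pickle.dump(c,open("w1.pkl","wb"))
print(c["pose"].round(3)); print(telemetry.get_obs()["joint_pos"].round(2))
t=load("top0")
for n,u,v,z in [("stamptop",333.4,268.6,.092),("glue tip",361.6,270.6,.134),("hl a",310,252.5,.035),("hl b",364.3,258.5,.035),("clip",301.3,244.5,.045)]: print(n,onz(t,u,v,z).round(4))
E
```

```text
clock: 0.9
eef_pos: [0.2145, -0.4513, 0.2309]
tool_rot: [0.725, 0.688, 0.0, -0.0]
ft_force: [-0.1, -0.3, -0.4]
grip_width: 0.0852
grasp_force: 0.0
clock: 1.73
eef_pos: [0.4499, -0.1479, 0.2312]
tool_rot: [0.727, 0.686, -0.0, -0.0]
ft_force: [0.3, -0.8, 0.6]
grip_width: 0.0852
grasp_force: 0.0
clock: 1.98
eef_pos: [0.4488, -0.1496, 0.2309]
tool_rot: [0.727, 0.687, -0.001, -0.0]
ft_force: [-0.4, 0.1, -0.4]
grip_width: 0.0854
grasp_force: 0.0
[[ 0.998  0.055  0.017  0.454]
 [-0.057  0.96   0.275 -0.079]
 [-0.001 -0.276  0.961  0.373]
 [ 0.     0.     0.     1.   ]]
[-0.32  0.19 -0.06  1.32 -0.    1.31]
stamptop [ 0.4721 -0.1414  0.092 ]
glue tip [ 0.4638 -0.2014  0.134 ]
hl a [ 0.5166 -0.0858  0.035 ]
hl b [ 0.5053 -0.2156  0.035 ]
clip [ 0.5338 -0.0649  0.045 ]
```

View pics/w1.png

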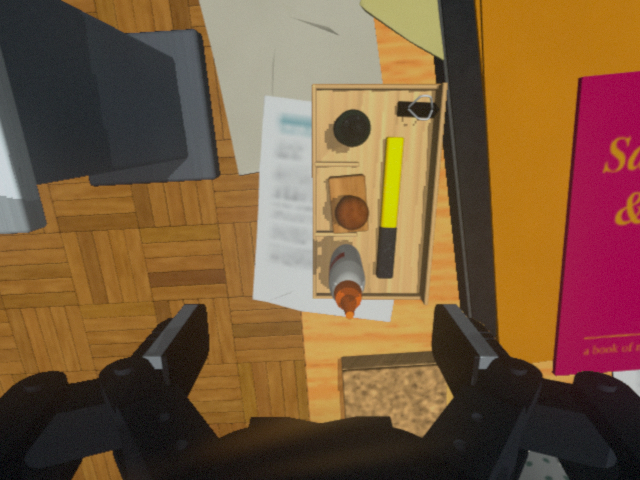

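The wrist view shows the tidy square to the image, with the stamp knob at (352,212), dropper at (352,128), glue tip at (350,316), highlighter at (393,137)–(385,277) and clip at (418,108). The tool yaw matches, so I'll compute points.

Run:
```python
from h import *
w=load("w1");t=load("top0");s=load("side0")
T=np.radians(-3.3);R=np.array([[np.cos(T),-np.sin(T)],[np.sin(T),np.cos(T)]])
c=[onz(w,*x)[:2] for x in [(313,84,.034),(314,297,.034),(425,302,.046),(445,84,.046)]]
print("corners",np.round(c,4)); ce=np.mean(c,0);print("centre",ce)
def p(n,u,v,z,cam=w):
    q=onz(cam,u,v,z);print(n,q.round(4),"tidy",(R.T@(q[:2]-ce)).round(4))
p("knob",352,212,.092);p("stamp blk L",331,200,.046);p("blk R",366,200,.046);p("blk far",348,175,.046)
p("drop body",352,128,.075);p("drop cap",352,128,.118)
p("glue tip",350,316,.134);p("glue bodyL",330,265,.09);p("bodyR",364,265,.09)
p("hl a",394,137,.037);p("hl b",385,277,.037);p("clip",418,108,.05)
print(tri(w,(352,212),s,(310+253/5,200+172/5)),tri(w,(350,316),s,(310+316/5,200+45/5)))
print("drop cap top",tri(t,(280+128/5,225+212/5),s,(310+193/5,200+165/5)))
# stack heights: magenta corner top / black folder corner
print("mag",tri(t,(407,192),s,(246,243)))
for m,lo,hi in [("hl",(22,150,120),(35,255,255))]:
    hsv=cv2.cvtColor(w["img"],cv2.COLOR_RGB2HSV);k=cv2.inRange(hsv[80:300,370:430],lo,hi);print(cv2.minAreaRect(cv2.findNonZero(k)))
hsv=cv2.cvtColor(w["img"],cv2.COLOR_RGB2HSV);print("dropper",cv2.minAreaRect(cv2.findNonZero(cv2.inRange(hsv[95:160,325:385],(0,0,0),(180,255,60)))))
```

```text
corners [[ 0.4501 -0.0389]
 [ 0.439  -0.2313]
 [ 0.5438 -0.237 ]
 [ 0.5562 -0.0465]]
centre [ 0.49725767 -0.13844385]
knob [ 0.4746 -0.1373  0.092 ] tidy [-0.0227 -0.0001]
stamp blk L [ 0.46   -0.1351  0.046 ] tidy [-0.0374  0.0012]
blk R [ 0.4905 -0.1368  0.046 ] tidy [-0.0068  0.0012]
blk far [ 0.4756 -0.1144  0.046 ] tidy [-0.023   0.0228]
drop body [ 0.4781 -0.0763  0.075 ] tidy [-0.0228  0.0609]
drop cap [ 0.4746 -0.0767  0.118 ] tidy [-0.0262  0.0603]
glue tip [ 0.4676 -0.2022  0.134 ] tidy [-0.0259 -0.0654]
glue bodyL [ 0.4559 -0.1794  0.09  ] tidy [-0.039  -0.0433]
bodyR [ 0.4828 -0.181   0.09  ] tidy [-0.012  -0.0433]
hl a [ 0.5168 -0.0854  0.037 ] tidy [0.0164 0.0541]
hl b [ 0.5078 -0.2132  0.037 ] tidy [ 0.0148 -0.0741]
clip [ 0.5338 -0.0637  0.05  ] tidy [0.0321 0.0768]
(array([ 0.4735125 , -0.13932753,  0.08551374]), np.float64(0.003441688932254677)) (array([ 0.46662011, -0.2029988 ,  0.13370761]), np.float64(0.0023167112466389176))
drop cap top (array([ 0.47326437, -0.07863529,  0.11292386]), np.float64(0.005736259666388912))
mag (array([ 0.80436186, -0.27272711, -0.07046134]), np.float64(0.23606798214928887))
((21.43313980102539, 101.92269897460938), (18.314298629760742, 91.13784790039062), 4.144623756408691)
dropper ((26.0, 33.0), (34.0, 34.0), 90.0)
```

```bash
python3 -m inch '[[[0,0,0],[-0.0857,0.034,0],-1],[[0,0,0],[-0.0857,0.034,0],-1],[[0,0,0],[0,0,0],-1],[[0,0,0],[0,0,0.13],-1],[[0,0,0],[0,0,0.13],-1],[[0,0,0],[0,0,0.13],-1],[[0,0,0],[0,0,0.08],-1],[[0,0,0],[0,0,0.08],-1],[[0,0,0],[0,0,0],-1],[[0,0,0],[0,0,0],-1]]'
python3 - <<'E'
from h import *
from workcell import vision
c=vision.camera("side");cv2.imwrite("pics/s1.png",cv2.resize(c["img"][160:290,280:440,::-1],None,fx=4,fy=4))
E
```

```text
clock: 2.87
eef_pos: [0.4647, -0.2027, 0.0656]
tool_rot: [0.728, 0.685, -0.001, -0.002]
ft_force: [0.4, -0.3, 1.2]
grip_width: 0.0855
grasp_force: 0.0
```

View pics/s1.png

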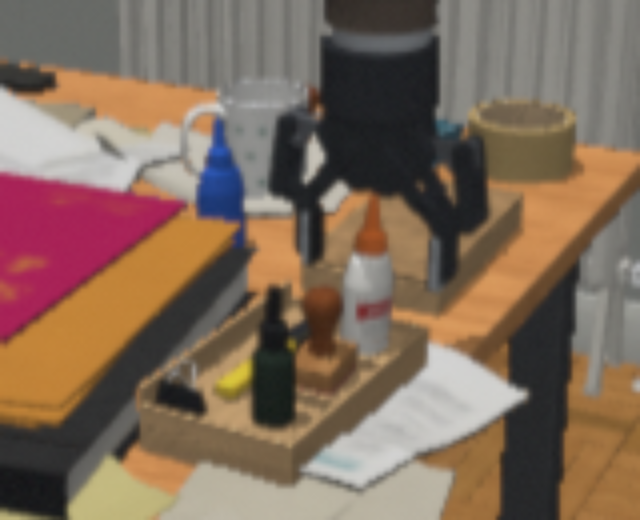

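The fingers straddle the glue with the nozzle clear below the palm. I'll close, then lift.

```bash
python3 -m inch '[[[0,0,0],[0,0.005,0],1],[[0,0,0],[0,0,0],1],[[0,0,0],[0,0,0],1],[[0,0,0],[0,0,0],1],[[0,0,0],[0,0,0],1],[[0,0,0],[0,0,0],1],[[0,0,0],[0,0,0],1],[[0,0,0],[0,0,0],1]]'
```

```text
clock: 3.58
eef_pos: [0.4687, -0.2025, 0.0675]
tool_rot: [0.727, 0.686, 0.0, 0.001]
ft_force: [-1.1, 1.0, 5.4]
grip_width: 0.0278
grasp_force: 58.9
```

```bash
python3 -m inch '[[[0,0,0],[0,0,-0.05],1],[[0,0,0],[0,0,-0.1],1],[[0,0,0],[0,0,-0.1],1],[[0,0,0],[0,0,-0.1],1],[[0,0,0],[0,0,-0.1],1],[[0,0,0],[0,0,-0.1],1],[[0,0,0],[0,0,0],1]]'
python3 -m inch '[[[0,0,0],[-0.0573,0.0108,0],1],[[0,0,0],[-0.1145,0.0216,0],1],[[0,0,0],[-0.1145,0.0216,0],1],[[0,0,0],[-0.1145,0.0216,0],1],[[0,0,0],[-0.1145,0.0216,0],1],[[0,0,0],[-0.1145,0.0216,0],1],[[0,0,0],[-0.1145,0.0216,0],1],[[0,0,0],[-0.1145,0.0216,0],1],[[0,0,0],[-0.0573,0.0108,0],1],[[0,0,0],[0,0,0],1]]'
python3 -m inch '[[[0,0,0],[0,0,0.1],1],[[0,0,0],[0,0,0.1],1],[[0,0,0],[0,0,0.1],1],[[0,0,0],[0,0,0.1],1],[[0,0,0],[0,0,0.07],1],[[0,0,0],[0,0,0.04],1],[[0,0,0],[0,0,0],1],[[0,0,0],[0,0,0],1]]'
```

```text
clock: 4.17
eef_pos: [0.4711, -0.2035, 0.238]
tool_rot: [0.727, 0.686, 0.002, 0.005]
ft_force: [1.1, -1.0, -0.9]
grip_width: 0.0279
grasp_force: 59.7
clock: 5.0
eef_pos: [0.5028, -0.4835, 0.2281]
tool_rot: [0.729, 0.685, -0.001, -0.001]
ft_force: [0.2, 1.4, -1.2]
grip_width: 0.0277
grasp_force: 59.7
clock: 5.67
eef_pos: [0.5034, -0.4783, 0.0772]
tool_rot: [0.727, 0.687, -0.0, -0.001]
ft_force: [-0.2, 0.4, -0.6]
grip_width: 0.0277
grasp_force: 59.7
```

```bash
python3 -m inch '[[[0,0,0],[0,0,0.007],1],[[0,0,0],[0,0,0.004],1],[[0,0,0],[0,0,0],1],[[0,0,0],[0,0,0],1],[[0,0,0],[0,0,0],1]]'; python3 -m inch '[[[0,0,0],[0,0,0.004],1],[[0,0,0],[0,0,0],1],[[0,0,0],[0,0,0],1]]'
```

```text
clock: 6.08
eef_pos: [0.5041, -0.48, 0.0758]
tool_rot: [0.727, 0.686, 0.0, 0.001]
ft_force: [-0.3, -0.0, -1.3]
grip_width: 0.0278
grasp_force: 59.7
clock: 6.33
eef_pos: [0.5038, -0.4797, 0.0737]
tool_rot: [0.727, 0.686, 0.0, -0.0]
ft_force: [-0.8, -1.2, -0.8]
grip_width: 0.0278
grasp_force: 59.7
```

```bash
python3 -m inch '[[[0,0,0],[0,0,0.004],1],[[0,0,0],[0,0,0],1],[[0,0,0],[0,0,0],1]]'; python3 -m inch '[[[0,0,0],[0,0,0.003],1],[[0,0,0],[0,0,0],1],[[0,0,0],[0,0,0],1]]'
```

```text
clock: 6.58
eef_pos: [0.5038, -0.4796, 0.0724]
tool_rot: [0.727, 0.686, -0.0, -0.0]
ft_force: [-0.1, 0.2, -1.3]
grip_width: 0.0273
grasp_force: 59.7
clock: 6.83
eef_pos: [0.5039, -0.4797, 0.0717]
tool_rot: [0.727, 0.686, 0.0, 0.0]
ft_force: [0.8, -0.2, -1.6]
grip_width: 0.0277
grasp_force: 59.7
```

```bash
python3 -m inch '[[[0,0,0],[0,0,0.003],1],[[0,0,0],[0,0,0],1],[[0,0,0],[0,0,0],1]]'; python3 -m inch '[[[0,0,0],[0,0,0.003],1],[[0,0,0],[0,0,0],1],[[0,0,0],[0,0,0],1]]'
```

```text
clock: 7.08
eef_pos: [0.504, -0.4798, 0.0716]
tool_rot: [0.727, 0.686, -0.0, 0.0]
ft_force: [-0.7, 0.6, 4.5]
grip_width: 0.0277
grasp_force: 60.2
clock: 7.33
eef_pos: [0.504, -0.48, 0.0716]
tool_rot: [0.727, 0.686, -0.0, 0.001]
ft_force: [-2.7, 1.6, 6.9]
grip_width: 0.028
grasp_force: 60.6
```

Contact is felt at the expected height. I'll release, rise, and go to the stamp.

```bash
python3 -m inch '[[[0,0,0],[0,0,0],-1],[[0,0,0],[0,0,0],-1],[[0,0,0],[0,0,0],-1],[[0,0,0],[0,0,0],-1],[[0,0,0],[0,0,-0.1],-1],[[0,0,0],[0,0,-0.11],-1],[[0,0,0],[0,0,-0.11],-1],[[0,0,0],[0,0,-0.11],-1],[[0,0,0],[0,0,-0.11],-1],[[0,0,0],[0,0,0],-1]]'
python3 -m inch '[[[0,0,0],[0.1128,-0.0167,0],-1],[[0,0,0],[0.1128,-0.0167,0],-1],[[0,0,0],[0.1128,-0.0167,0],-1],[[0,0,0],[0.1128,-0.0167,0],-1],[[0,0,0],[0.1128,-0.0167,0],-1],[[0,0,0],[0.1128,-0.0167,0],-1],[[0,0,0],[0.1128,-0.0167,0],-1],[[0,0,0],[0.1128,-0.0167,0],-1],[[0,0,0],[0.1128,-0.0167,0],-1],[[0,0,0],[0.1128,-0.0167,0],-1]]'
python3 -m inch '[[[0,0,0],[0,0,0],-1],[[0,0,0],[0,0,0],-1],[[0,0,0],[0,0,0],-1],[[0,0,0],[0,0,0],-1],[[0,0,0],[0,0,0],-1]]'
```

```text
clock: 8.17
eef_pos: [0.5062, -0.4818, 0.2408]
tool_rot: [0.727, 0.686, 0.0, 0.007]
ft_force: [0.3, 0.3, 1.2]
grip_width: 0.0852
grasp_force: 0.0
clock: 9.0
eef_pos: [0.4731, -0.1374, 0.2316]
tool_rot: [0.727, 0.686, 0.0, 0.0]
ft_force: [0.6, -0.4, 0.3]
grip_width: 0.0856
grasp_force: 0.0
clock: 9.42
eef_pos: [0.4737, -0.1401, 0.2317]
tool_rot: [0.728, 0.686, -0.0, -0.0]
ft_force: [-0.0, -0.3, 0.9]
grip_width: 0.0856
grasp_force: 0.0
```

```bash
python3 -m inch '[[[0,0,0],[0.003,0,0.11],-1],[[0,0,0],[0,0,0.12],-1],[[0,0,0],[0,0,0.12],-1],[[0,0,0],[0,0,0.12],-1],[[0,0,0],[0,0,0.08],-1],[[0,0,0],[0,0,0.045],-1],[[0,0,0],[0,0,0],-1],[[0,0,0],[0,0,0],-1]]'
python3 -m inch '[[[0,0,0],[0,0,0],1],[[0,0,0],[0,0,0],1],[[0,0,0],[0,0,0],1],[[0,0,0],[0,0,0],1],[[0,0,0],[0,0,0],1],[[0,0,0],[0,0,0],1],[[0,0,0],[0,0,0],1],[[0,0,0],[0,0,0],1],[[0,0,0],[0,0,0],1]]'
```

```text
clock: 10.08
eef_pos: [0.473, -0.1388, 0.0527]
tool_rot: [0.728, 0.686, -0.001, -0.001]
ft_force: [-0.1, 0.1, 0.0]
grip_width: 0.0853
grasp_force: 0.0
clock: 10.83
eef_pos: [0.4743, -0.1382, 0.0544]
tool_rot: [0.727, 0.686, 0.0, 0.001]
ft_force: [-0.8, 0.6, 5.8]
grip_width: 0.0226
grasp_force: 58.4
```

```bash
python3 -m inch '[[[0,0,0],[0,0,-0.05],1],[[0,0,0],[0,0,-0.11],1],[[0,0,0],[0,0,-0.11],1],[[0,0,0],[0,0,-0.11],1],[[0,0,0],[0,0,-0.11],1],[[0,0,0],[0,0,-0.11],1],[[0,0,0],[0,0,0],1]]'
python3 -m inch '[[[0,0,0],[-0.0583,0.0098,0],1],[[0,0,0],[-0.1165,0.0196,0],1],[[0,0,0],[-0.1165,0.0196,0],1],[[0,0,0],[-0.1165,0.0196,0],1],[[0,0,0],[-0.1165,0.0196,0],1],[[0,0,0],[-0.1165,0.0196,0],1],[[0,0,0],[-0.1165,0.0196,0],1],[[0,0,0],[-0.1165,0.0196,0],1],[[0,0,0],[-0.0583,0.0098,0],1],[[0,0,0],[0,0,0],1]]'
python3 -m inch '[[[0,0,0],[0,0,0.1],1],[[0,0,0],[0,0,0.12],1],[[0,0,0],[0,0,0.12],1],[[0,0,0],[0,0,0.12],1],[[0,0,0],[0,0,0.07],1],[[0,0,0],[0,0,0.03],1],[[0,0,0],[0,0,0],1],[[0,0,0],[0,0,0],1],[[0,0,0],[0,0,0],1],[[0,0,0],[0,0,0],1]]'
```

```text
clock: 11.42
eef_pos: [0.4769, -0.139, 0.2403]
tool_rot: [0.727, 0.686, 0.003, 0.005]
ft_force: [0.8, -0.4, -1.0]
grip_width: 0.0226
grasp_force: 58.8
clock: 12.25
eef_pos: [0.5034, -0.4239, 0.2307]
tool_rot: [0.729, 0.685, -0.001, -0.001]
ft_force: [-0.1, 0.0, -1.3]
grip_width: 0.0227
grasp_force: 58.9
clock: 13.08
eef_pos: [0.5058, -0.421, 0.0681]
tool_rot: [0.727, 0.686, 0.0, 0.002]
ft_force: [0.7, 0.7, -0.2]
grip_width: 0.023
grasp_force: 58.9
```

```bash
python3 -m inch '[[[0,0,0],[0,0,0.012],1],[[0,0,0],[0,0,0.009],1],[[0,0,0],[0,0,0],1],[[0,0,0],[0,0,0],1],[[0,0,0],[0,0,0],1]]';for i in 1 2 ; do python3 -m inch '[[[0,0,0],[0,0,0.004],1],[[0,0,0],[0,0,0],1],[[0,0,0],[0,0,0],1]]'; done
```

```text
clock: 13.5
eef_pos: [0.5042, -0.42, 0.0591]
tool_rot: [0.727, 0.686, -0.0, -0.0]
ft_force: [0.2, -0.0, -0.9]
grip_width: 0.0229
grasp_force: 58.9
clock: 13.75
eef_pos: [0.5044, -0.42, 0.0585]
tool_rot: [0.727, 0.686, 0.0, 0.0]
ft_force: [-1.1, 1.0, 3.0]
grip_width: 0.0226
grasp_force: 59.2
clock: 14.0
eef_pos: [0.5045, -0.4201, 0.0585]
tool_rot: [0.727, 0.686, 0.0, 0.001]
ft_force: [-2.1, 2.5, 8.5]
grip_width: 0.0227
grasp_force: 59.6
```

```bash
python3 -m inch '[[[0,0,0],[0,0,0],-1],[[0,0,0],[0,0,0],-1],[[0,0,0],[0,0,0],-1],[[0,0,0],[0,0,0],-1],[[0,0,0],[0,0,-0.1],-1],[[0,0,0],[0,0,-0.12],-1],[[0,0,0],[0,0,-0.12],-1],[[0,0,0],[0,0,-0.12],-1],[[0,0,0],[0,0,-0.12],-1],[[0,0,0],[0,0,0],-1]]'
python3 -m inch '[[[0,0,0],[0.1132,-0.0162,0],-0.1],[[0,0,0],[0.1132,-0.0162,0],-0.1],[[0,0,0],[0.1132,-0.0162,0],-0.1],[[0,0,0],[0.1132,-0.0162,0],-0.1],[[0,0,0],[0.1132,-0.0162,0],-0.1],[[0,0,0],[0.1132,-0.0162,0],-0.1],[[0,0,0],[0.1132,-0.0162,0],-0.1],[[0,0,0],[0.1132,-0.0162,0],-0.1],[[0,0,0],[0.1132,-0.0162,0],-0.1],[[0,0,0],[0.1132,-0.0162,0],-0.1]]'
python3 -m inch '[[[0,0,0],[0,0,0],-0.1],[[0,0,0],[0,0,0],-0.1],[[0,0,0],[0,0,0],-0.1],[[0,0,0],[0,0,0],-0.1],[[0,0,0],[0,0,0],-0.1]]'
```

```text
clock: 14.83
eef_pos: [0.5071, -0.4223, 0.2401]
tool_rot: [0.727, 0.686, 0.001, 0.007]
ft_force: [1.0, 0.8, 1.0]
grip_width: 0.0856
grasp_force: 0.0
clock: 15.67
eef_pos: [0.4751, -0.0766, 0.2304]
tool_rot: [0.728, 0.686, 0.0, 0.0]
ft_force: [0.9, 0.1, -0.0]
grip_width: 0.047
grasp_force: 0.0
clock: 16.08
eef_pos: [0.4757, -0.0793, 0.2305]
tool_rot: [0.728, 0.685, -0.0, 0.0]
ft_force: [0.1, -0.2, 0.2]
grip_width: 0.0468
grasp_force: 0.0
```

```bash
python3 -m inch '[[[0,0,0],[0,0,0.11],-0.1],[[0,0,0],[0,0,0.12],-0.1],[[0,0,0],[0,0,0.12],-0.1],[[0,0,0],[0,0,0.12],-0.1],[[0,0,0],[0,0,0.09],-0.1],[[0,0,0],[0,0,0.048],-0.1],[[0,0,0],[0,0,0],-0.1],[[0,0,0],[0,0,0],-0.1]]'
python3 - <<'E'
from h import *
from workcell import vision
c=vision.camera("side");cv2.imwrite("pics/s2.png",cv2.resize(c["img"][160:290,280:440,::-1],None,fx=4,fy=4))
E
```

```text
clock: 16.75
eef_pos: [0.4755, -0.0793, 0.0476]
tool_rot: [0.728, 0.685, -0.0, -0.0]
ft_force: [-0.8, -0.8, 0.1]
grip_width: 0.0473
grasp_force: 0.0
```

View pics/s2.png

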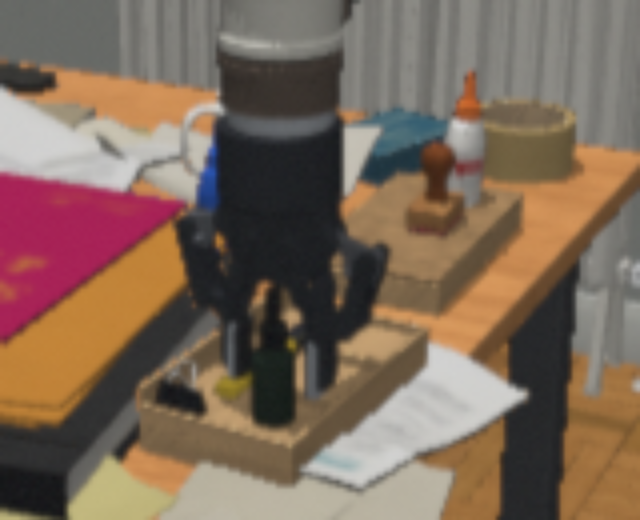

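Glue and stamp stand upright on the mat. The fingers straddle the dropper, about 2 mm off toward the front, so I'll correct that and grip.

```bash
python3 -m inch '[[[0,0,0],[0.004,0.007,0],-0.1],[[0,0,0],[0,0,0],-0.1],[[0,0,0],[0,0,0],1],[[0,0,0],[0,0,0],1],[[0,0,0],[0,0,0],1],[[0,0,0],[0,0,0],1],[[0,0,0],[0,0,0],1],[[0,0,0],[0,0,0],1],[[0,0,0],[0,0,0],1],[[0,0,0],[0,0,0],1]]'
```

```text
clock: 17.63
eef_pos: [0.4781, -0.0771, 0.0487]
tool_rot: [0.727, 0.686, 0.0, 0.0]
ft_force: [0.4, -0.6, 4.8]
grip_width: 0.0269
grasp_force: 58.8
```

```bash
python3 -m inch '[[[0,0,0],[0,0,-0.05],1],[[0,0,0],[0,0,-0.11],1],[[0,0,0],[0,0,-0.11],1],[[0,0,0],[0,0,-0.11],1],[[0,0,0],[0,0,-0.12],1],[[0,0,0],[0,0,-0.11],1],[[0,0,0],[0,0,0],1]]'
python3 -m inch '[[[0,0,0],[-0.0585,0.009,0],1],[[0,0,0],[-0.117,0.018,0],1],[[0,0,0],[-0.117,0.018,0],1],[[0,0,0],[-0.117,0.018,0],1],[[0,0,0],[-0.117,0.018,0],1],[[0,0,0],[-0.117,0.018,0],1],[[0,0,0],[-0.117,0.018,0],1],[[0,0,0],[-0.117,0.018,0],1],[[0,0,0],[-0.0585,0.009,0],1],[[0,0,0],[0,0,0],1]]'
python3 -m inch '[[[0,0,0],[0,0,0.1],1],[[0,0,0],[0,0,0.12],1],[[0,0,0],[0,0,0.12],1],[[0,0,0],[0,0,0.12],1],[[0,0,0],[0,0,0.08],1],[[0,0,0],[0,0,0.03],1],[[0,0,0],[0,0,0],1],[[0,0,0],[0,0,0],1],[[0,0,0],[0,0,0],1],[[0,0,0],[0,0,0],1]]'
python3 -m inch '[[[0,0,0],[0,0,0.01],1],[[0,0,0],[0,0,0],1],[[0,0,0],[0,0,0],1],[[0,0,0],[0,0,0],1]]'
```

```text
clock: 18.22
eef_pos: [0.4809, -0.0774, 0.2377]
tool_rot: [0.727, 0.686, 0.003, 0.004]
ft_force: [1.0, 0.5, -0.1]
grip_width: 0.0272
grasp_force: 58.5
clock: 19.05
eef_pos: [0.5035, -0.3635, 0.2285]
tool_rot: [0.729, 0.685, -0.001, -0.001]
ft_force: [0.5, 1.3, -1.2]
grip_width: 0.0274
grasp_force: 58.5
clock: 19.88
eef_pos: [0.5061, -0.3608, 0.0628]
tool_rot: [0.727, 0.686, 0.0, 0.002]
ft_force: [0.2, 0.9, -0.7]
grip_width: 0.0269
grasp_force: 58.5
clock: 20.22
eef_pos: [0.5046, -0.36, 0.0577]
tool_rot: [0.727, 0.686, 0.0, 0.0]
ft_force: [0.1, 0.4, -0.3]
grip_width: 0.0274
grasp_force: 58.5
```

```bash
python3 -m inch '[[[0,0,0],[0,0,0.007],1],[[0,0,0],[0,0,0.006],1],[[0,0,0],[0,0,0],1],[[0,0,0],[0,0,0],1]]';for i in 1 2; do python3 -m inch '[[[0,0,0],[0,0,0.004],1],[[0,0,0],[0,0,0],1],[[0,0,0],[0,0,0],1]]'; done
```

```text
clock: 20.55
eef_pos: [0.5043, -0.3597, 0.0531]
tool_rot: [0.727, 0.686, -0.0, -0.0]
ft_force: [-0.6, -0.4, -0.7]
grip_width: 0.0274
grasp_force: 58.5
clock: 20.8
eef_pos: [0.5045, -0.3599, 0.0528]
tool_rot: [0.727, 0.686, 0.0, 0.0]
ft_force: [-0.9, 1.0, 3.9]
grip_width: 0.0275
grasp_force: 58.8
clock: 21.05
eef_pos: [0.5045, -0.3599, 0.0527]
tool_rot: [0.727, 0.686, 0.0, 0.0]
ft_force: [-3.6, 3.2, 9.2]
grip_width: 0.0271
grasp_force: 59.7
```

```bash
python3 -m inch '[[[0,0,0],[0,0,0],-1],[[0,0,0],[0,0,0],-1],[[0,0,0],[0,0,0],-1],[[0,0,0],[0,0,0],-1],[[0,0,0],[0,0,-0.1],-1],[[0,0,0],[0,0,-0.12],-1],[[0,0,0],[0,0,-0.12],-1],[[0,0,0],[0,0,-0.13],-1],[[0,0,0],[0,0,-0.13],-1],[[0,0,0],[0,0,0],-1]]'
python3 -m inch '[[[0,0,0],[0.117,-0.0027,0],0.15],[[0,0,0],[0.117,-0.0027,0],0.15],[[0,0,0],[0.117,-0.0027,0],0.15],[[0,0,0],[0.117,-0.0027,0],0.15],[[0,0,0],[0.117,-0.0027,0],0.15],[[0,0,0],[0.117,-0.0027,0],0.15],[[0,0,0.002],[0,0,0],0.15],[[0,0,0],[0,0,0],0.15],[[0,0,0],[0,0,0],0.15],[[0,0,0],[0,0,0],0.15]]'
python3 - <<'E'
from h import *
from workcell import vision
c=vision.camera("top");pickle.dump(c,open("top1.pkl","wb"))
w=vision.camera("wrist");pickle.dump(w,open("w2.pkl","wb"))
h=cv2.cvtColor(w["img"],cv2.COLOR_RGB2HSV);k=cv2.inRange(h,(22,150,120),(35,255,255))
a=cv2.resize(c["img"][140:300,150:500,::-1],(700,320));b=cv2.resize(w["img"][:,:,::-1],(373,280))
n,_,s,_=cv2.connectedComponentsWithStats(k);print([x for x in s[1:].tolist() if x[4]>200])
cv2.imwrite("pics/m3.png",cv2.vconcat([a,cv2.copyMakeBorder(b,0,0,0,700-373,0)]))
E
```

```text
clock: 21.88
eef_pos: [0.5078, -0.3622, 0.2406]
tool_rot: [0.727, 0.686, 0.002, 0.008]
ft_force: [0.7, -0.3, 1.5]
grip_width: 0.0855
grasp_force: 0.0
clock: 22.72
eef_pos: [0.512, -0.1503, 0.2308]
tool_rot: [0.732, 0.681, -0.0, 0.0]
ft_force: [-0.9, 0.7, 0.1]
grip_width: 0.0364
grasp_force: 0.0
[[312, 140, 18, 91, 1534]]
```

View pics/m3.png

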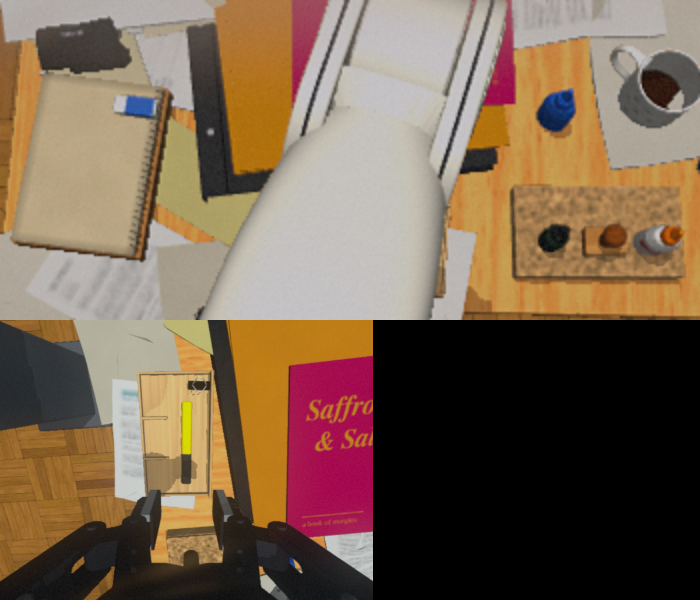

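The top view shows all three upright on the mat, and the wrist view shows the pen aligned between the fingers. Before descending I'll check the clearance between the knuckles and the book stack.

Run:
```python
from h import *
t=load("top0");s=load("side0");w=load("w1")
print("mag",tri(t,(407,192),s,(327,208)));print("or",tri(t,(402,213),s,(340,217)))
def ony(u,v,y=-.079):
    o,d=ray(s,280+u/4,160+v/4);return (o+d*(y-o[1])/d[1]).round(3)
for n,u,v in [("rear knuckle L",178,215),("lowL",190,262),("low",208,305),("tip",238,372),("front knuckle",385,250),("front low",345,330),("front tip",318,392)]: print(n,ony(u,v))
for z in (.04,.06,.08): print(z,[onz(w,u,v,z)[:2].round(3) for u,v in [(445,100),(465,200),(497,370),(480,200)]])
cv2.imwrite("pics/st.png",cv2.resize(s["img"][180:290,200:350,::-1],None,fx=5,fy=5))
```

```text
mag (array([ 0.66236147, -0.31352606,  0.06717775]), np.float64(0.0007545363183796155))
or (array([ 0.61437416, -0.30443332,  0.04948296]), np.float64(0.0022920063872518175))
rear knuckle L [ 0.542 -0.079  0.151]
lowL [ 0.534 -0.079  0.122]
low [ 0.522 -0.079  0.095]
tip [ 0.501 -0.079  0.053]
front knuckle [ 0.406 -0.079  0.153]
front low [ 0.43  -0.079  0.097]
front tip [ 0.447 -0.079  0.052]
0.04 [array([ 0.558, -0.058]), array([ 0.579, -0.143]), array([ 0.62, -0.32]), array([ 0.592, -0.144])]
0.06 [array([ 0.552, -0.059]), array([ 0.571, -0.139]), array([ 0.61 , -0.305]), array([ 0.584, -0.14 ])]
0.08 [array([ 0.546, -0.061]), array([ 0.564, -0.135]), array([ 0.6  , -0.291]), array([ 0.576, -0.136])]
```

View pics/st.png

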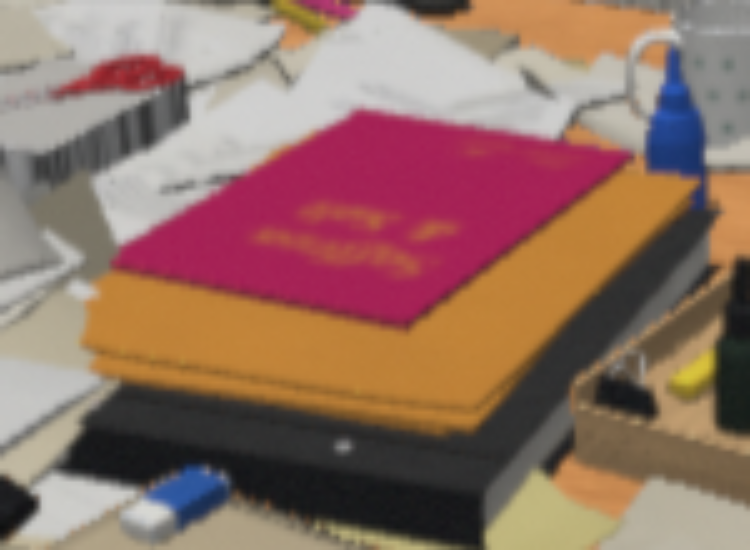

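The stack is about 50–67 mm high and starts at x ≈ 0.57. The knuckles stay at z ≥ 0.075 there, so they clear it. Descending.

```bash
python3 -m inch '[[[0,0,0],[0,0,0.1],0.15],[[0,0,0],[0,0,0.12],0.15],[[0,0,0],[0,0,0.12],0.15],[[0,0,0],[0,0,0.12],0.15],[[0,0,0],[0,0,0.1],0.15],[[0,0,0],[0,0,0.06],0.15],[[0,0,0],[0,0,0.03],0.15],[[0,0,0],[0,0,0],0.15],[[0,0,0],[0,0,0],0.15],[[0,0,0],[0,0,0],0.15]]'
```

```text
clock: 23.65
eef_pos: [0.5134, -0.1502, 0.0376]
tool_rot: [0.732, 0.681, 0.001, 0.001]
ft_force: [1.0, -0.4, 0.2]
grip_width: 0.0362
grasp_force: 0.0
```

```bash
python3 -m inch '[[[0,0,0],[0,0,0.015],0.15],[[0,0,0],[0,0,0.01],0.15],[[0,0,0],[0,0,0],0.15],[[0,0,0],[0,0,0],0.15]]'
python3 -m inch '[[[0,0,0],[0,0,0],1],[[0,0,0],[0,0,0],1],[[0,0,0],[0,0,0],1],[[0,0,0],[0,0,0],1],[[0,0,0],[0,0,0],1],[[0,0,0],[0,0,0],1]]'
```

```text
clock: 23.98
eef_pos: [0.512, -0.1493, 0.0288]
tool_rot: [0.732, 0.682, 0.0, 0.0]
ft_force: [-0.3, 0.3, -0.8]
grip_width: 0.0362
grasp_force: 0.0
clock: 24.48
eef_pos: [0.5123, -0.1494, 0.029]
tool_rot: [0.732, 0.682, 0.0, 0.0]
ft_force: [0.1, -0.0, 3.8]
grip_width: 0.0138
grasp_force: 61.2
```

```bash
python3 -m inch '[[[0,0,0],[0,0,-0.05],1],[[0,0,0],[0,0,-0.11],1],[[0,0,0],[0,0,-0.12],1],[[0,0,0],[0,0,-0.13],1],[[0,0,0],[0,0,-0.13],1],[[0,0,0],[0,0,-0.13],1],[[0,0,0],[0,0,0],1],[[0,0,0],[0,0,0],1]]'
python3 -m inch '[[[0,0,0],[0.1141,0.0148,0],1],[[0,0,0],[0.1141,0.0148,0],1],[[0,0,0],[0.1141,0.0148,0],1],[[0,0,0],[0.1141,0.0148,0],1],[[0,0,0],[0.1141,0.0148,0],1],[[0,0,0],[0.1141,0.0148,0],1],[[0,0,0],[0.1141,0.0148,0],1],[[0,0,0],[0.1141,0.0148,0],1],[[0,0,0],[0.1141,0.0148,0],1],[[0,0,0],[0.1141,0.0148,0],1]]'
python3 -m inch '[[[0,0,-0.0189],[0,0,0],1],[[0,0,-0.0189],[0,0,0],1],[[0,0,-0.0189],[0,0,0],1],[[0,0,-0.0189],[0,0,0],1],[[0,0,-0.0189],[0,0,0],1],[[0,0,-0.0189],[0,0,0],1],[[0,0,-0.0189],[0,0,0],1]]'
python3 -m inch '[[[0,0,-0.0189],[0,0,0],1],[[0,0,-0.0189],[0,0,0],1],[[0,0,-0.0189],[0,0,0],1],[[0,0,-0.0189],[0,0,0],1],[[0,0,-0.0189],[0,0,0],1],[[0,0,-0.0189],[0,0,0],1],[[0,0,0],[0,0,0],1],[[0,0,0],[0,0,0],1],[[0,0,0],[0,0,0],1]]'
python3 - <<'E'
from h import *
from workcell import vision
w=vision.camera("wrist");pickle.dump(w,open("w3.pkl","wb"));cv2.imwrite("pics/w3.png",w["img"][:,:,::-1])
E
```

```text
clock: 25.15
eef_pos: [0.5136, -0.1498, 0.2322]
tool_rot: [0.732, 0.682, 0.002, 0.003]
ft_force: [-0.6, 0.9, -1.4]
grip_width: 0.0139
grasp_force: 60.5
clock: 25.98
eef_pos: [0.5794, 0.1903, 0.2268]
tool_rot: [0.732, 0.682, -0.002, -0.001]
ft_force: [1.2, 0.2, -0.9]
grip_width: 0.014
grasp_force: 60.5
clock: 26.57
eef_pos: [0.5793, 0.1887, 0.2267]
tool_rot: [0.391, 0.92, -0.002, -0.002]
ft_force: [-0.5, 0.4, -0.2]
grip_width: 0.0139
grasp_force: 60.5
clock: 27.32
eef_pos: [0.5799, 0.1888, 0.2281]
tool_rot: [0.05, 0.999, -0.0, -0.001]
ft_force: [0.6, -0.2, -0.8]
grip_width: 0.0137
grasp_force: 60.5
```

View pics/w3.png

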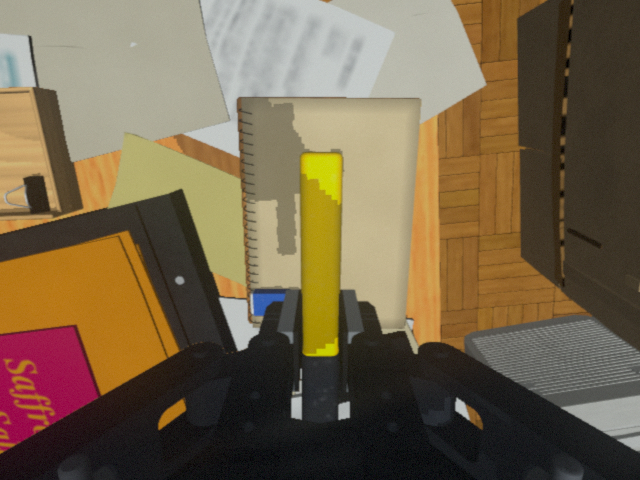

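The pen is parallel to the notebook's long side, and the eraser at (270,303) is beside the fingers but clear. Lowering.

```bash
python3 -m inch '[[[0,0,0],[0,0,0.1],1],[[0,0,0],[0,0,0.12],1],[[0,0,0],[0,0,0.12],1],[[0,0,0],[0,0,0.1],1],[[0,0,0],[0,0,0.08],1],[[0,0,0],[0,0,0.06],1],[[0,0,0],[0,0,0],1],[[0,0,0],[0,0,0],1],[[0,0,0],[0,0,0],1],[[0,0,0],[0,0,0],1]]'
python3 -m inch '[[[0,0,0],[0,0,0.01],1],[[0,0,0],[0,0,0],1],[[0,0,0],[0,0,0],1],[[0,0,0],[0,0,0],1]]'
```

```text
clock: 28.2
eef_pos: [0.5819, 0.1895, 0.0576]
tool_rot: [0.049, 0.999, 0.001, 0.002]
ft_force: [0.1, 0.7, 0.7]
grip_width: 0.0141
grasp_force: 60.5
clock: 28.53
eef_pos: [0.5806, 0.189, 0.053]
tool_rot: [0.049, 0.999, 0.0, 0.0]
ft_force: [0.1, -0.6, -0.6]
grip_width: 0.0135
grasp_force: 60.5
```

```bash
python3 -m inch '[[[0,0,0],[0,0,0.014],1],[[0,0,0],[0,0,0.011],1],[[0,0,0],[0,0,0],1],[[0,0,0],[0,0,0],1],[[0,0,0],[0,0,0],1]]'
for i in 1 2; do python3 -m inch '[[[0,0,0],[0,0,0.004],1],[[0,0,0],[0,0,0],1],[[0,0,0],[0,0,0],1]]';done
```

```text
clock: 28.95
eef_pos: [0.5803, 0.1889, 0.0448]
tool_rot: [0.049, 0.999, -0.0, -0.0]
ft_force: [-0.1, 0.1, -1.0]
grip_width: 0.0141
grasp_force: 60.5
clock: 29.2
eef_pos: [0.5804, 0.189, 0.0438]
tool_rot: [0.049, 0.999, 0.0, -0.0]
ft_force: [-0.3, -0.3, -0.2]
grip_width: 0.0141
grasp_force: 60.5
clock: 29.45
eef_pos: [0.5806, 0.189, 0.0427]
tool_rot: [0.049, 0.999, 0.0, 0.0]
ft_force: [0.2, 0.6, -0.8]
grip_width: 0.0142
grasp_force: 60.6
```

```bash
python3 -m inch '[[[0,0,0],[0,0,0.002],0.15],[[0,0,0],[0,0,0],0.15],[[0,0,0],[0,0,0],0.15],[[0,0,0],[0,0,-0.05],0.15],[[0,0,0],[0,0,-0.1],0.15],[[0,0,0],[0,0,-0.12],0.15],[[0,0,0],[0,0,-0.12],0.15],[[0,0,0],[0,0,-0.12],0.15],[[0,0,0],[0,0,-0.12],0.15],[[0,0,0],[0,0,0],0.15]]'
python3 -m inch '[[[0,0,0],[0,0,0],-1],[[0,0,0],[0,0,0],-1],[[0,0,0],[0,0,0],-1]]'
python3 - <<'E'
from h import *
from workcell import vision
w=vision.camera("wrist");pickle.dump(w,open("w4.pkl","wb"));a=w["img"][:,:,::-1]
s=vision.camera("side");b=s["img"][:,:,::-1]
cv2.imwrite("pics/m4.png",cv2.hconcat([cv2.resize(a,(400,300)),cv2.resize(b[160:400,130:450],(400,300))]))
h=cv2.cvtColor(w["img"],cv2.COLOR_RGB2HSV);k=cv2.inRange(h,(24,200,120),(35,255,255))
n,l,st,_=cv2.connectedComponentsWithStats(k);i=1+st[1:,4].argmax();print(st[i],cv2.minAreaRect(cv2.findNonZero((l==i).astype(np.uint8))))
E
```

```text
clock: 30.28
eef_pos: [0.584, 0.1902, 0.2402]
tool_rot: [0.049, 0.999, 0.003, 0.007]
ft_force: [-0.3, 0.4, 1.9]
grip_width: 0.0362
grasp_force: 0.0
clock: 30.53
eef_pos: [0.5795, 0.1886, 0.2292]
tool_rot: [0.049, 0.999, -0.001, -0.002]
ft_force: [0.0, 0.3, -0.2]
grip_width: 0.0713
grasp_force: 0.0
[ 313  144   17   94 1451] ((321.0, 190.5), (93.0, 16.0), 90.0)
```

View pics/m4.png

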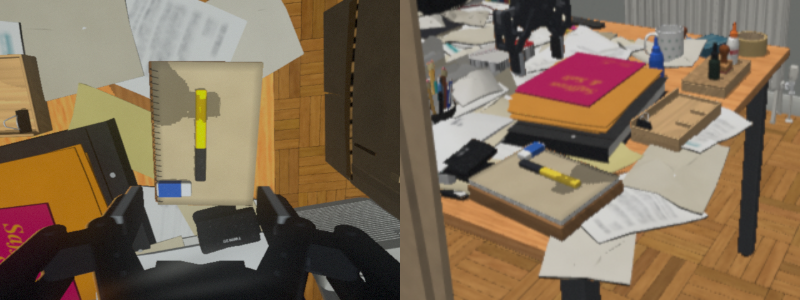

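The pen lies centred on the notebook along its long side, the eraser is untouched, and the three others are standing on the mat. Next I'll return to the mat for the dropper.

```bash
python3 -m inch '[[[0,0,0.0187],[0,0,0],-1],[[0,0,0.0187],[0,0,0],-1],[[0,0,0.0187],[0,0,0],-1],[[0,0,0.0187],[0,0,0],-1],[[0,0,0.0187],[0,0,0],-1],[[0,0,0.0187],[0,0,0],-1],[[0,0,0.0187],[0,0,0],-1]]'
python3 -m inch '[[[0,0,0.0187],[0,0,0],-1],[[0,0,0.0187],[0,0,0],-1],[[0,0,0.0187],[0,0,0],-1],[[0,0,0.0187],[0,0,0],-1],[[0,0,0.0187],[0,0,0],-1],[[0,0,0.0187],[0,0,0],-1],[[0,0,0],[0,0,0],-1],[[0,0,0],[0,0,0],-1]]'
python3 -m inch '[[[0,0,0],[-0.1227,-0.0097,0],-1],[[0,0,0],[-0.1227,-0.0097,0],-1],[[0,0,0],[-0.1227,-0.0097,0],-1],[[0,0,0],[-0.1227,-0.0097,0],-1],[[0,0,0],[-0.1227,-0.0097,0],-1],[[0,0,0],[-0.1227,-0.0097,0],-1],[[0,0,0],[-0.1227,-0.0097,0],-1],[[0,0,0],[-0.1227,-0.0097,0],-1]]'
python3 -m inch '[[[0,0,0],[-0.1227,-0.0097,0],-1],[[0,0,0],[-0.1227,-0.0097,0],-1],[[0,0,0],[-0.1227,-0.0097,0],-1],[[0,0,0],[-0.1227,-0.0097,0],-1],[[0,0,0],[-0.1227,-0.0097,0],-1],[[0,0,0],[-0.1227,-0.0097,0],-1],[[0,0,0],[-0.1227,-0.0097,0],-1],[[0,0,0],[0,0,0],-1],[[0,0,0],[0,0,0],-1],[[0,0,0],[0,0,0],-1]]'; python3 -m inch '[[[0,0,0],[0,0,0],-1],[[0,0,0],[0,0,0],-1],[[0,0,0],[0,0,0],-1]]'
```

```text
clock: 31.22
eef_pos: [0.5798, 0.1888, 0.2294]
tool_rot: [0.447, 0.895, -0.001, -0.001]
ft_force: [-0.9, 0.5, 0.5]
grip_width: 0.0853
grasp_force: 0.0
clock: 31.88
eef_pos: [0.58, 0.1888, 0.2299]
tool_rot: [0.725, 0.689, -0.001, -0.0]
ft_force: [1.1, 0.2, -0.3]
grip_width: 0.0853
grasp_force: 0.0
clock: 32.55
eef_pos: [0.5404, -0.1054, 0.2307]
tool_rot: [0.725, 0.689, -0.0, -0.0]
ft_force: [0.4, 0.0, -0.6]
grip_width: 0.0855
grasp_force: 0.0
clock: 33.38
eef_pos: [0.5064, -0.3597, 0.2303]
tool_rot: [0.726, 0.688, 0.0, -0.001]
ft_force: [-0.8, -0.2, 0.0]
grip_width: 0.0853
grasp_force: 0.0
clock: 33.63
eef_pos: [0.5073, -0.3586, 0.2313]
tool_rot: [0.725, 0.689, 0.0, 0.0]
ft_force: [-0.7, 0.9, -0.6]
grip_width: 0.0855
grasp_force: 0.0
```

```bash
python3 -m inch '[[[0,0,0.001],[-0.005,-0.009,0.1],-1],[[0,0,0],[0,0,0.12],-1],[[0,0,0],[0,0,0.12],-1],[[0,0,0],[0,0,0.12],-1],[[0,0,0],[0,0,0.09],-1],[[0,0,0],[0,0,0.045],-1],[[0,0,0],[0,0,0],-1],[[0,0,0],[0,0,0],-1],[[0,0,0],[0,0,0],-1],[[0,0,0],[0,0,0],-1]]'
python3 -m inch '[[[0,0,0],[0,0,0],-1],[[0,0,0],[0,0,0],-1],[[0,0,0],[0,0,0],-1]]'
```

```text
clock: 34.47
eef_pos: [0.5044, -0.361, 0.0531]
tool_rot: [0.728, 0.686, 0.0, 0.0]
ft_force: [0.4, 0.3, -0.1]
grip_width: 0.0857
grasp_force: 0.0
clock: 34.72
eef_pos: [0.5041, -0.3614, 0.0528]
tool_rot: [0.728, 0.685, 0.0, 0.0]
ft_force: [-0.0, 0.6, -0.2]
grip_width: 0.0853
grasp_force: 0.0
```

```bash
python3 -m inch '[[[0,0,0],[0.004,0.001,0],1],[[0,0,0],[0,0,0],1],[[0,0,0],[0,0,0],1],[[0,0,0],[0,0,0],1],[[0,0,0],[0,0,0],1],[[0,0,0],[0,0,0],1],[[0,0,0],[0,0,0],1],[[0,0,0],[0,0,0],1],[[0,0,0],[0,0,0],1]]'
python3 -m inch '[[[0,0,0],[0,0,-0.05],1],[[0,0,0],[0,0,-0.11],1],[[0,0,0],[0,0,-0.11],1],[[0,0,0],[0,0,-0.11],1],[[0,0,0],[0,0,-0.11],1],[[0,0,0],[0,0,-0.11],1],[[0,0,0],[0,0,0],1],[[0,0,0],[0,0,0],1],[[0,0,0],[0,0,0],1]]'
```

```text
clock: 35.47
eef_pos: [0.5045, -0.3603, 0.0527]
tool_rot: [0.728, 0.685, 0.0, 0.0]
ft_force: [0.7, 0.3, 1.7]
grip_width: 0.0272
grasp_force: 59.2
clock: 36.22
eef_pos: [0.504, -0.3599, 0.2317]
tool_rot: [0.728, 0.685, -0.0, -0.001]
ft_force: [-0.1, 0.0, -0.8]
grip_width: 0.0272
grasp_force: 58.9
```

```bash
python3 -m inch '[[[0,0,0],[0.0585,-0.0088,0],1],[[0,0,0],[0.117,-0.0177,0],1],[[0,0,0],[0.117,-0.0177,0],1],[[0,0,0],[0.117,-0.0177,0],1],[[0,0,0],[0.117,-0.0177,0],1],[[0,0,0],[0.117,-0.0177,0],1],[[0,0,0],[0.117,-0.0177,0],1],[[0,0,0],[0.117,-0.0177,0],1],[[0,0,0],[0.0585,-0.0088,0],1],[[0,0,0],[0,0,0],1]]'
python3 -m inch '[[[0,0,0],[0,0,0.1],1],[[0,0,0],[0,0,0.12],1],[[0,0,0],[0,0,0.12],1],[[0,0,0],[0,0,0.12],1],[[0,0,0],[0,0,0.08],1],[[0,0,0],[0,0,0.03],1],[[0,0,0],[0,0,0],1],[[0,0,0],[0,0,0],1],[[0,0,0],[0,0,0],1],[[0,0,0],[0,0,0],1]]'
python3 -m inch '[[[0,0,0],[0,0,0.01],1],[[0,0,0],[0,0,0],1],[[0,0,0],[0,0,0],1],[[0,0,0],[0,0,0],1]]'
```

```text
clock: 37.05
eef_pos: [0.477, -0.0736, 0.2304]
tool_rot: [0.726, 0.687, -0.001, -0.002]
ft_force: [-0.7, -0.8, -1.4]
grip_width: 0.0273
grasp_force: 59.0
clock: 37.88
eef_pos: [0.4807, -0.0777, 0.0633]
tool_rot: [0.728, 0.685, 0.001, 0.002]
ft_force: [0.6, -0.7, -0.9]
grip_width: 0.0275
grasp_force: 59.0
clock: 38.22
eef_pos: [0.4792, -0.0773, 0.0589]
tool_rot: [0.728, 0.685, 0.0, 0.0]
ft_force: [0.8, 0.0, -1.2]
grip_width: 0.0269
grasp_force: 59.0
```

```bash
python3 -m inch '[[[0,0,0],[0,-0.003,0.014],1],[[0,0,0],[0,0,0.012],1],[[0,0,0],[0,0,0],1],[[0,0,0],[0,0,0],1],[[0,0,0],[0,0,0],1]]'
for i in 1 2 3; do python3 -m inch '[[[0,0,0],[0,0,0.003],1],[[0,0,0],[0,0,0],1],[[0,0,0],[0,0,0],1]]';done
```

```text
clock: 38.63
eef_pos: [0.478, -0.0772, 0.0505]
tool_rot: [0.728, 0.685, -0.0, -0.0]
ft_force: [0.6, 0.5, -1.0]
grip_width: 0.0274
grasp_force: 59.0
clock: 38.88
eef_pos: [0.4781, -0.0772, 0.0498]
tool_rot: [0.728, 0.685, 0.0, -0.0]
ft_force: [-0.1, -0.6, 0.7]
grip_width: 0.0272
grasp_force: 59.0
clock: 39.13
eef_pos: [0.4781, -0.0772, 0.0489]
tool_rot: [0.728, 0.685, -0.0, -0.0]
ft_force: [-0.7, 0.3, -1.9]
grip_width: 0.0271
grasp_force: 59.0
clock: 39.38
eef_pos: [0.4782, -0.0773, 0.0486]
tool_rot: [0.728, 0.685, 0.0, 0.0]
ft_force: [-1.9, 0.3, 5.6]
grip_width: 0.0271
grasp_force: 59.5
```

```bash
python3 -m inch '[[[0,0,0],[0,0,0],-0.1],[[0,0,0],[0,0,0],-0.1],[[0,0,0],[0,0,0],-0.1],[[0,0,0],[0,0,-0.05],-0.1],[[0,0,0],[0,0,-0.08],-0.1],[[0,0,0],[0,0,-0.12],-0.1],[[0,0,0],[0,0,-0.12],-0.1],[[0,0,0],[0,0,-0.12],-0.1],[[0,0,0],[0,0,-0.12],-0.1],[[0,0,0],[0,0,0],-0.1]]'
python3 -m inch '[[[0,0,0],[-0.1135,0.0153,0],-1],[[0,0,0],[-0.1135,0.0153,0],-1],[[0,0,0],[-0.1135,0.0153,0],-1],[[0,0,0],[-0.1135,0.0153,0],-1],[[0,0,0],[-0.1135,0.0153,0],-1],[[0,0,0],[-0.1135,0.0153,0],-1],[[0,0,0],[-0.1135,0.0153,0],-1],[[0,0,0],[-0.1135,0.0153,0],-1],[[0,0,0],[-0.1135,0.0153,0],-1],[[0,0,0],[-0.1135,0.0153,0],-1]]'
python3 -m inch '[[[0,0,0],[0,0,0],-1],[[0,0,0],[0,0,0],-1],[[0,0,0],[0,0,0],-1],[[0,0,0],[0,0,0],-1],[[0,0,0],[0,0,0],-1]]'
```

```text
clock: 40.22
eef_pos: [0.4822, -0.0779, 0.2385]
tool_rot: [0.728, 0.685, 0.004, 0.005]
ft_force: [1.9, -0.2, 0.1]
grip_width: 0.0471
grasp_force: 0.0
clock: 41.05
eef_pos: [0.5031, -0.4216, 0.2303]
tool_rot: [0.728, 0.685, 0.0, -0.0]
ft_force: [1.3, -0.1, 1.2]
grip_width: 0.0854
grasp_force: 0.0
clock: 41.47
eef_pos: [0.5036, -0.4186, 0.2315]
tool_rot: [0.728, 0.686, 0.0, 0.0]
ft_force: [0.2, -0.0, -0.1]
grip_width: 0.085
grasp_force: 0.0
```

```bash
python3 -m inch '[[[0,0,0],[-0.005,0.003,0.1],-1],[[0,0,0],[0,0,0.12],-1],[[0,0,0],[0,0,0.12],-1],[[0,0,0],[0,0,0.11],-1],[[0,0,0],[0,0,0.08],-1],[[0,0,0],[0,0,0.048],-1],[[0,0,0],[0,0,0],-1],[[0,0,0],[0,0,0],-1],[[0,0,0],[0,0,0],-1],[[0,0,0],[0,0,0],-1]]'
python3 -m inch '[[[0,0,0],[0,0,0],1],[[0,0,0],[0,0,0],1],[[0,0,0],[0,0,0],1],[[0,0,0],[0,0,0],1],[[0,0,0],[0,0,0],1],[[0,0,0],[0,0,0],1],[[0,0,0],[0,0,0],1],[[0,0,0],[0,0,0],1],[[0,0,0],[0,0,0],1]]'
python3 -m inch '[[[0,0,0],[0,0,-0.05],1],[[0,0,0],[0,0,-0.11],1],[[0,0,0],[0,0,-0.11],1],[[0,0,0],[0,0,-0.11],1],[[0,0,0],[0,0,-0.11],1],[[0,0,0],[0,0,-0.11],1],[[0,0,0],[0,0,0],1],[[0,0,0],[0,0,0],1],[[0,0,0],[0,0,0],1]]'
```

```text
clock: 42.3
eef_pos: [0.5055, -0.4221, 0.0602]
tool_rot: [0.728, 0.686, 0.0, 0.002]
ft_force: [-0.4, 0.4, 0.6]
grip_width: 0.0855
grasp_force: 0.0
clock: 43.05
eef_pos: [0.5043, -0.4216, 0.0579]
tool_rot: [0.728, 0.685, 0.0, 0.0]
ft_force: [1.1, 0.0, 2.9]
grip_width: 0.0227
grasp_force: 58.6
clock: 43.8
eef_pos: [0.5037, -0.4212, 0.2366]
tool_rot: [0.728, 0.685, -0.0, -0.001]
ft_force: [-0.1, -0.8, -0.9]
grip_width: 0.0228
grasp_force: 58.8
```

```bash
python3 -m inch '[[[0,0,0],[0.0582,-0.0095,0],1],[[0,0,0],[0.1164,-0.0191,0],1],[[0,0,0],[0.1164,-0.0191,0],1],[[0,0,0],[0.1164,-0.0191,0],1],[[0,0,0],[0.1164,-0.0191,0],1],[[0,0,0],[0.1164,-0.0191,0],1],[[0,0,0],[0.1164,-0.0191,0],1],[[0,0,0],[0.1164,-0.0191,0],1],[[0,0,0],[0.0582,-0.0095,0],1],[[0,0,0],[0,0,0],1]]'
python3 -m inch '[[[0,0,0],[0,0,0.1],1],[[0,0,0],[0,0,0.12],1],[[0,0,0],[0,0,0.12],1],[[0,0,0],[0,0,0.12],1],[[0,0,0],[0,0,0.08],1],[[0,0,0],[0,0,0.03],1],[[0,0,0],[0,0,0],1],[[0,0,0],[0,0,0],1],[[0,0,0],[0,0,0],1],[[0,0,0],[0,0,0],1]]'
python3 -m inch '[[[0,0,0],[0,0,0.01],1],[[0,0,0],[0,0,0],1],[[0,0,0],[0,0,0],1],[[0,0,0],[0,0,0],1]]'
```

```text
clock: 44.63
eef_pos: [0.4733, -0.1359, 0.2356]
tool_rot: [0.727, 0.687, -0.001, -0.003]
ft_force: [0.3, -0.4, -0.6]
grip_width: 0.0225
grasp_force: 58.8
clock: 45.47
eef_pos: [0.477, -0.1405, 0.0684]
tool_rot: [0.728, 0.685, 0.001, 0.002]
ft_force: [1.0, 0.6, -1.2]
grip_width: 0.0229
grasp_force: 58.9
clock: 45.8
eef_pos: [0.4755, -0.1398, 0.064]
tool_rot: [0.728, 0.685, 0.0, 0.0]
ft_force: [0.7, -0.3, -1.4]
grip_width: 0.0228
grasp_force: 58.9
```

```bash
python3 -m inch '[[[0,0,0],[0,-0.003,0.014],1],[[0,0,0],[0,0,0.012],1],[[0,0,0],[0,0,0],1],[[0,0,0],[0,0,0],1],[[0,0,0],[0,0,0],1]]'
for i in 1 2 3; do python3 -m inch '[[[0,0,0],[0,0,0.003],1],[[0,0,0],[0,0,0],1],[[0,0,0],[0,0,0],1]]';done
```

```text
clock: 46.22
eef_pos: [0.4743, -0.1397, 0.0556]
tool_rot: [0.728, 0.685, -0.0, -0.0]
ft_force: [-0.6, 0.3, -0.4]
grip_width: 0.0231
grasp_force: 58.9
clock: 46.47
eef_pos: [0.4745, -0.1398, 0.0549]
tool_rot: [0.728, 0.685, 0.0, 0.0]
ft_force: [1.1, -0.5, -0.9]
grip_width: 0.0226
grasp_force: 58.9
clock: 46.72
eef_pos: [0.4744, -0.1398, 0.054]
tool_rot: [0.728, 0.685, 0.0, 0.0]
ft_force: [-0.4, -0.0, -1.6]
grip_width: 0.0226
grasp_force: 58.9
clock: 46.97
eef_pos: [0.4748, -0.1397, 0.0538]
tool_rot: [0.728, 0.685, 0.0, 0.0]
ft_force: [0.0, 1.0, 5.3]
grip_width: 0.0228
grasp_force: 59.3
```

```bash
python3 -m inch '[[[0,0,0],[0,0,0],-1],[[0,0,0],[0,0,0],-1],[[0,0,0],[0,0,0],-1],[[0,0,0],[0,0,-0.05],-1],[[0,0,0],[0,0,-0.08],-1],[[0,0,0],[0,0,-0.12],-1],[[0,0,0],[0,0,-0.12],-1],[[0,0,0],[0,0,-0.12],-1],[[0,0,0],[0,0,-0.1],-1],[[0,0,0],[0,0,0],-1]]'
python3 -m inch '[[[0,0,0],[-0.1127,0.0162,0],-1],[[0,0,0],[-0.1127,0.0162,0],-1],[[0,0,0],[-0.1127,0.0162,0],-1],[[0,0,0],[-0.1127,0.0162,0],-1],[[0,0,0],[-0.1127,0.0162,0],-1],[[0,0,0],[-0.1127,0.0162,0],-1],[[0,0,0],[-0.1127,0.0162,0],-1],[[0,0,0],[-0.1127,0.0162,0],-1],[[0,0,0],[-0.1127,0.0162,0],-1],[[0,0,0],[-0.1127,0.0162,0],-1]]'
python3 -m inch '[[[0,0,0],[0,0,0],-1],[[0,0,0],[0,0,0],-1],[[0,0,0],[0,0,0],-1],[[0,0,0],[0,0,0],-1],[[0,0,0],[0,0,0],-1]]'
```

```text
clock: 47.8
eef_pos: [0.4779, -0.1409, 0.2368]
tool_rot: [0.728, 0.685, 0.003, 0.005]
ft_force: [2.0, 0.1, 0.1]
grip_width: 0.0852
grasp_force: 0.0
clock: 48.63
eef_pos: [0.502, -0.4818, 0.2289]
tool_rot: [0.728, 0.685, -0.0, -0.001]
ft_force: [1.1, -0.3, 0.0]
grip_width: 0.0855
grasp_force: 0.0
clock: 49.05
eef_pos: [0.5028, -0.4789, 0.2309]
tool_rot: [0.728, 0.686, 0.0, 0.0]
ft_force: [0.2, 0.4, 0.1]
grip_width: 0.0851
grasp_force: 0.0
```

```bash
python3 -m inch '[[[0,0,0],[0,0.004,0.1],-1],[[0,0,0],[0,0,0.12],-1],[[0,0,0],[0,0,0.12],-1],[[0,0,0],[0,0,0.1],-1],[[0,0,0],[0,0,0.06],-1],[[0,0,0],[0,0,0.031],-1],[[0,0,0],[0,0,0],-1],[[0,0,0],[0,0,0],-1],[[0,0,0],[0,0,0],-1],[[0,0,0],[0,0,0],-1]]'
python3 -m inch '[[[0,0,0],[0,0,0],1],[[0,0,0],[0,0,0],1],[[0,0,0],[0,0,0],1],[[0,0,0],[0,0,0],1],[[0,0,0],[0,0,0],1],[[0,0,0],[0,0,0],1],[[0,0,0],[0,0,0],1],[[0,0,0],[0,0,0],1],[[0,0,0],[0,0,0],1]]'
python3 -m inch '[[[0,0,0],[0,0,-0.05],1],[[0,0,0],[0,0,-0.11],1],[[0,0,0],[0,0,-0.11],1],[[0,0,0],[0,0,-0.11],1],[[0,0,0],[0,0,-0.1],1],[[0,0,0],[0,0,-0.05],1],[[0,0,0],[0,0,0],1],[[0,0,0],[0,0,0],1],[[0,0,0],[0,0,0],1]]'
```

```text
clock: 49.88
eef_pos: [0.5049, -0.4813, 0.0736]
tool_rot: [0.728, 0.685, 0.0, 0.002]
ft_force: [0.3, -0.2, -0.2]
grip_width: 0.0855
grasp_force: 0.0
clock: 50.63
eef_pos: [0.5039, -0.4806, 0.0714]
tool_rot: [0.728, 0.685, 0.0, 0.001]
ft_force: [-0.1, 0.0, 4.4]
grip_width: 0.0276
grasp_force: 59.6
clock: 51.38
eef_pos: [0.5029, -0.4795, 0.227]
tool_rot: [0.728, 0.685, -0.0, -0.002]
ft_force: [-0.4, 0.3, -1.1]
grip_width: 0.0278
grasp_force: 59.4
```

```bash
python3 -m inch '[[[0,0,0],[0.0572,-0.0106,0],1],[[0,0,0],[0.1144,-0.0211,0],1],[[0,0,0],[0.1144,-0.0211,0],1],[[0,0,0],[0.1144,-0.0211,0],1],[[0,0,0],[0.1144,-0.0211,0],1],[[0,0,0],[0.1144,-0.0211,0],1],[[0,0,0],[0.1144,-0.0211,0],1],[[0,0,0],[0.1144,-0.0211,0],1],[[0,0,0],[0.0572,-0.0106,0],1],[[0,0,0],[0,0,0],1]]'
python3 -m inch '[[[0,0,0],[0,0,0.1],1],[[0,0,0],[0,0,0.12],1],[[0,0,0],[0,0,0.12],1],[[0,0,0],[0,0,0.08],1],[[0,0,0],[0,0,0.04],1],[[0,0,0],[0,0,0.03],1],[[0,0,0],[0,0,0],1],[[0,0,0],[0,0,0],1],[[0,0,0],[0,0,0],1],[[0,0,0],[0,0,0],1]]'
python3 -m inch '[[[0,0,0],[0,0,0.01],1],[[0,0,0],[0,0,0],1],[[0,0,0],[0,0,0],1],[[0,0,0],[0,0,0],1]]'
```

```text
clock: 52.22
eef_pos: [0.4675, -0.1989, 0.2275]
tool_rot: [0.727, 0.687, -0.001, -0.003]
ft_force: [-0.4, 0.7, -1.6]
grip_width: 0.0277
grasp_force: 59.4
clock: 53.05
eef_pos: [0.4707, -0.2037, 0.084]
tool_rot: [0.728, 0.685, 0.0, 0.001]
ft_force: [-0.2, -0.4, -1.3]
grip_width: 0.028
grasp_force: 59.5
clock: 53.38
eef_pos: [0.4698, -0.2032, 0.0801]
tool_rot: [0.728, 0.685, 0.0, 0.0]
ft_force: [-0.7, 0.9, -2.2]
grip_width: 0.028
grasp_force: 59.5
```

```bash
python3 -m inch '[[[0,0,0],[0,-0.003,0.018],1],[[0,0,0],[0,0,0.016],1],[[0,0,0],[0,0,0],1],[[0,0,0],[0,0,0],1],[[0,0,0],[0,0,0],1]]'
for i in 1 2 3; do python3 -m inch '[[[0,0,0],[0,0,0.003],1],[[0,0,0],[0,0,0],1],[[0,0,0],[0,0,0],1]]';done
```

```text
clock: 53.8
eef_pos: [0.4686, -0.203, 0.0694]
tool_rot: [0.728, 0.685, -0.0, -0.0]
ft_force: [0.0, 0.2, -1.3]
grip_width: 0.0282
grasp_force: 59.5
clock: 54.05
eef_pos: [0.4689, -0.2031, 0.0688]
tool_rot: [0.728, 0.685, 0.0, 0.0]
ft_force: [0.3, -0.3, -0.9]
grip_width: 0.028
grasp_force: 59.5
clock: 54.3
eef_pos: [0.4687, -0.2031, 0.0678]
tool_rot: [0.728, 0.685, -0.0, -0.0]
ft_force: [-0.3, -0.4, -1.4]
grip_width: 0.0276
grasp_force: 59.5
clock: 54.55
eef_pos: [0.4689, -0.2031, 0.0673]
tool_rot: [0.728, 0.685, 0.0, 0.0]
ft_force: [-1.0, 0.8, 3.0]
grip_width: 0.0278
grasp_force: 59.8
```

Glue is seated at its original pose. I'll release it, rise, back off, and compare against the first pictures.

```bash
python3 -m inch '[[[0,0,0],[0,0,0],-1],[[0,0,0],[0,0,0],-1],[[0,0,0],[0,0,0],-1],[[0,0,0],[0,0,0],-1],[[0,0,0],[0,0,-0.08],-1],[[0,0,0],[0,0,-0.12],-1],[[0,0,0],[0,0,-0.12],-1],[[0,0,0],[0,0,-0.12],-1],[[0,0,0],[0,0,-0.11],-1],[[0,0,0],[0,0,0],-1]]'
python3 -m inch '[[[0,0,0],[-0.12,-0.06,0],-1],[[0,0,0],[-0.12,-0.06,0],-1],[[0,0,0],[-0.12,-0.06,0],-1],[[0,0,0],[-0.12,-0.06,0],-1],[[0,0,0],[-0.12,-0.06,0],-1],[[0,0,0],[-0.12,-0.06,0],-1],[[0,0,0],[0,0,0],-1],[[0,0,0],[0,0,0],-1],[[0,0,0],[0,0,0],-1],[[0,0,0],[0,0,0],-1]]'
python3 - <<'E'
from h import *
from workcell import vision
t=vision.camera("top");s=vision.camera("side");t0=load("top0");s0=load("side0")
A=[cv2.resize(x["img"][225:295,280:390,::-1],(400,255)) for x in (t0,t)];B=[cv2.resize(x["img"][200:285,310:420,::-1],(400,309)) for x in (s0,s)]
cv2.imwrite("pics/f.png",cv2.vconcat([cv2.hconcat(A),cv2.hconcat(B)]))
def cen(c,lo,hi,r):
    x0,y0,x1,y1=r;k=cv2.inRange(cv2.cvtColor(c["img"],cv2.COLOR_RGB2HSV)[y0:y1,x0:x1],lo,hi);m=cv2.moments(k,True);return round(m["m10"]/max(m["m00"],1)+x0,2),round(m["m01"]/max(m["m00"],1)+y0,2),m["m00"]
for n,lo,hi,rt,rs in [("glue",(3,180,150),(16,255,255),(352,262,372,282),(365,205,380,225)),("stamp",(3,120,40),(14,255,170),(324,258,343,280),(353,228,368,246)),("drop",(0,0,0),(180,255,60),(296,255,318,278),(340,228,356,268)),("clip",(0,0,0),(180,255,60),(296,236,308,254),(315,252,333,266))]:
    print(n,cen(t0,lo,hi,rt),cen(t,lo,hi,rt),cen(s0,lo,hi,rs),cen(s,lo,hi,rs))
E
```

```text
clock: 55.38
eef_pos: [0.4723, -0.2046, 0.2394]
tool_rot: [0.728, 0.685, 0.003, 0.006]
ft_force: [0.7, -0.3, 0.6]
grip_width: 0.0854
grasp_force: 0.0
clock: 56.22
eef_pos: [0.3484, -0.4112, 0.2317]
tool_rot: [0.728, 0.686, 0.0, -0.0]
ft_force: [-1.0, -0.3, 0.6]
grip_width: 0.0851
grasp_force: 0.0
glue (360.22, 270.49, 37.0) (360.47, 269.97, 38.0) (372.18, 217.07, 40.0) (372.0, 217.02, 46.0)
stamp (332.96, 268.59, 113.0) (332.95, 268.21, 112.0) (359.92, 237.77, 109.0) (359.66, 237.57, 112.0)
drop (305.01, 267.82, 116.0) (305.01, 267.61, 114.0) (348.26, 251.05, 282.0) (347.59, 251.54, 262.0)
clip (300.79, 244.15, 47.0) (300.83, 244.09, 46.0) (323.64, 258.41, 69.0) (323.75, 258.49, 68.0)
```

View pics/f.png

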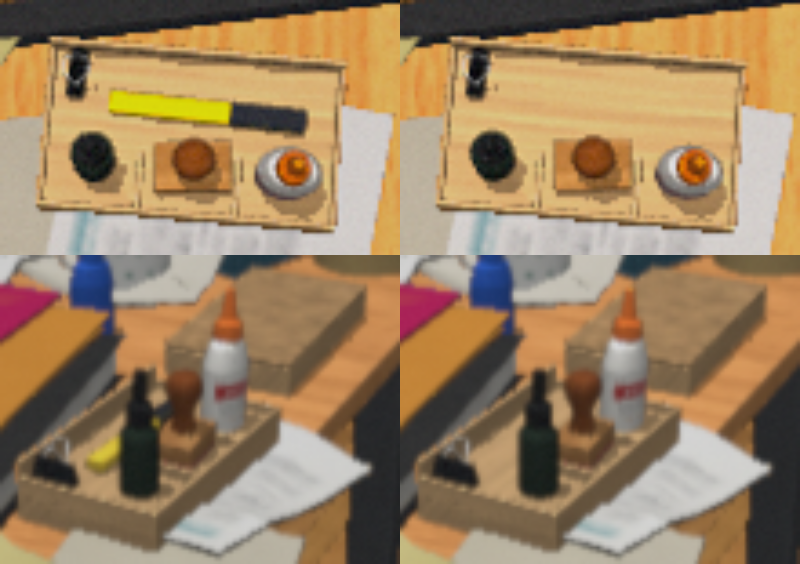

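All three stand upright in the tidy within about 1–2 mm of where they began (shifts of at most 0.7 px), and the clip has not moved.

```bash
python3 -c "
from workcell import workorder
print(workorder.job_done())"
```

```text
the job is handed in; nothing more can be done
None
```

The job is handed in (no verdict was returned): the highlighter lies in the middle of the notebook along its long side, the glue bottle, dropper bottle and stamp stand back in the tidy about 1–2 mm from their original spots by the camera images, and nothing was knocked over or disturbed.

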